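# Start the empty-dish warm-up run on the moisture analyser

### The job

Start the empty-dish warm-up run on the moisture analyser: switch it on at the black rocker by pressing in the end that stands up, then press the raised hood down by its front lip until it catches and stays shut, then press the blue tare key to zero the dish, and last press the green start key, letting each key come back up. Do it with the closed fingertips and moderate pressure, gripping and lifting nothing; do not press the red stop key, do not force the hood further open, and do not shift the things standing on the bench.

Things in the scene. Friction and masses are not known exactly. Their poses are not given: they have to be found in the camera images.
- analyser: moisture analyser, white, fixed, 280 mm deep (x), 236 wide (y), 135 high with hood shut. Origin: centre of its underside; x points to its back, y to its left seen from the front, z up. Its grey front panel rises backwards at 0.15 rad; on it, 116 mm in front of the origin, a centred row, left to right, 52 mm apart: blue tare, green start, red stop key, black rocker; panel there 51 mm high
- rocker (a joint): mains rocker switch, black, 34 mm long front to back, 24 mm wide, tilting front to back about its middle: 0 = off (the end away from the panel's front edge, with a white bar, stands up 5.3 mm), 0.32 = on (that end pressed fully in). It stays where it is left; pressing needs about 1 to 3 N at the end; on counts from 0.26
- rocker_on_end (a point): point on the face of the rocker's raised (on) end, 14 mm behind the rocker's pivot: press here straight down; it sinks about 5 mm. It moves with the rocker
- hood (a joint): opening angle of the white hood (200 mm wide, hinged at its back edge): 0 = shut, 1.15 = upper stop; starts at 0.60 to 0.85. Above about 0.5 friction holds it where it is left; lower down a spring lifts it again (2 to 3 N at the lip) unless pressed fully down, where a roller catch snaps in (about 5 N at the lip in the last 10 mm) and holds it below 0.03
- hood_lip (a point): middle of the upper face of the grey grip lip on the hood's front edge (110 mm wide, 40 mm deep, 12 mm thick), 182 mm in front of the hinge line and 18 mm above it when shut (96 mm above the bench); moves with the hood on an arc about the hinge. Its z axis is the hood's own upward normal
- hood_hinge (a point): middle of the hood's hinge line, which runs along the analyser's y axis, 78 mm above the bench and 125 mm behind the analyser's origin
- tare_key (a joint): depth of the blue tare key (leftmost; keys are 30 mm wide, 24 mm deep, standing 7 mm out of the panel): 0 = up, 0.005 = fully down along the panel's normal; springs back by itself; 1.6 N to start, 3.6 N fully down; a press counts from 0.003
- tare_key_top (a point): middle of the top face of the blue tare key; its z axis is the panel's normal
- start_key (a joint): depth of the green start key, like the tare key: 0 = up, 0.005 = fully down
- start_key_top (a point): middle of the top face of the green start key
- stop_key (a joint): depth of the red stop key, like the tare key: 0 = up, 0.005 = fully down; not to be pressed
- stop_key_top (a point): middle of the top face of the red stop key
- tin_3: open grey metal tin with soil, 98 mm across, 38 mm high, loose; origin: centre of its underside
- mortar: white porcelain mortar, 165 mm across, 87 mm high, loose; origin: centre of its underside
- sample_jar_1: sample jar with red cap, 54 mm across, 70 mm high, loose; origin: centre of its underside
- sample_jar_3: sample jar with green cap, 54 mm across, 70 mm high, loose; origin: centre of its underside
- weight_1: brass check weight, 35 mm across, 39 mm high, loose; origin: centre of its underside
- weight_2: brass check weight, 27 mm across, 31 mm high, loose; origin: centre of its underside

How it is judged (in metres and radians):
On the way, in this order (a step that is already met when the one before it is completed fails the run):
1. the rocker is switched on (pressed to at least 0.26 of its 0.32 rad) (value of joint rocker above 0.26 rad), for 0.1 s.
2. the hood is pressed shut (below 0.03 rad) (value of joint hood below 0.03 rad and value of joint rocker above 0.26 rad), for 0.2 s.
3. the blue tare key is pressed (at least 3 mm) (value of joint tare_key above 0.003 m), for 0.04 s.
4. the blue key is let up and the green start key is pressed (at least 3 mm) (value of joint start_key above 0.003 m and value of joint tare_key below 0.0015 m), for 0.04 s.
At the end, for the whole second after the job is handed in: the rocker is on (above 0.26 rad), the hood is held shut by its catch (below 0.03 rad) and at rest, all three keys are up (within 1.5 mm), and every loose thing stands within 30 mm of where it was (all of step 2 and velocity of joint hood below 0.05 rad/s and value of joint each of tare_key, start_key, stop_key below 0.0015 m and distance of each of tin_3, mortar, sample_jar_1, sample_jar_3, weight_1, weight_2 from where it was at the start of the episode below 0.03 m); the robot touches nothing.
It fails at once if the red stop key is pressed (2 mm or more) (value of joint stop_key above 0.002 m).
It fails at once if the tare or start key is pressed while the rocker is off or the hood is not shut (value of joint any of tare_key, start_key above 0.003 m and (value of joint hood above 0.05 rad or value of joint rocker below 0.24 rad)).
It fails at once if the hood is forced further open (above 1.0 rad) (value of joint hood above 1 rad).
It fails at once if the analyser is pressed with more than 60 N (contact force between any of the arm, the fingers and analyser above 60 N).
It fails at once if a loose thing on the bench is lifted or shifted by 30 mm or more (distance of any of tin_3, mortar, sample_jar_1, sample_jar_3, weight_1, weight_2 from where it was at the start of the episode above 0.03 m).
It also fails if it takes over 48 s, if anything falls off the work surface, if the arm or the gripper's body presses on something with over 40 N, if the wrist force passes 120 N, or if a joint passes its speed limit or range.

### The arm

A 6-joint arm with a two-finger parallel gripper is mounted at the origin on a cart in front of the work surface, level with it; the furniture and walls round the work are solid. World frame = base frame: x ahead of the robot, y to its left, z up, the work surface at z = 0. Lengths are in m, angles in degrees, forces in N, time in s.
With the tool pointing down it reaches from about 0.4 to 0.825 m from the base axis. Payload 7 kg.
Tool frame: the origin (TCP) lies midway between the tips of the shut fingers; the grasp point (between the pads) lies 19 mm behind it; z points along the fingers, y is the line along which they close (so a half turn about z gives the same grasp; the last joint's range is limited). The gripper opens to 88 mm and grips with 3 to 60 N. Pads are 19 mm wide; open, the fingers measure 130 mm over their backs; the gripper's body (78 mm by 193 mm) begins 47 mm behind the grasp point.
Start: joints at [87.038, 20.546, 0.682, 0, -70.136, -16.507], TCP at [0.225, 0.636, 0.205] pointing down, gripper open.
Joint ranges: [-176.03, 176.03], [-82.01, 121.73], [-58.28, 71.71], [-173.87, 95.51], [-174.79, -0.11], [-173.66, 173.66]. Speed limits (degrees/s): [136.94, 136.94, 172.46, 180, 180, 180].

### API

Orientations are given as [roll, pitch, yaw] about the fixed x, y, z axes, in that order (R = Rz(yaw) Ry(pitch) Rx(roll)).
In Python, from plant import r gives the robot as it stands. The module is installed in compiled form; this text tells all that it offers.
- The arm moves only by the tool play_rows, never from a script. Its argument "rows" is a list of rows, each an object with "slide": the shift along the tool's x, y, z as a fraction of full scale, a list of three; "delta_rot": the turn, a rotation vector about the tool's x, y, z as a fraction of full scale, a list of three; "fingers": the opening, from -1 (shut) to 1 (fully open). In form: [{"slide": [x, y, z], "delta_rot": [rx, ry, rz], "fingers": fingers}, ...]. A call has 1 to 8 rows; each row shifts and turns the commanded pose from where the row before left it, along the tool's axes as they then stand; what a row does not reach is not made up. Full scale, the value 1, is 0.15 m for a shift and 0.08 rad for a turn. A row lasts 1/8 s, in which the tool goes at most 62.5 mm and 10.7 degrees, less where a joint would pass 70% of its speed; a pose out of reach is approached as far as the arm can. A call with a number of a shift or a turn outside -1 to 1 is refused whole. A call with a gripper value outside its range is refused whole. The fingers move at their own pace and stop on an object; "squeeze" is the grip in N (left out, the last holds). Time passes only in rows, so rows that do not move let the fingers close. It gives the time, the measured TCP pose, the force, the opening and the grip force at its end, in the units of the state.
- r.get_state(): the state, without advancing time (a new reading comes with each control period).
- r.capture(name): name is "scene" or "side" or "wrist"; returns a dict with "image" (480x640x3 uint8, blue, green, red), "fx", "fy", "cx", "cy" (pixels), "R" (3x3) and "t" (3): a world point X has camera coordinates R X + t; the wrist camera has in their place "T_tool_cam" (4x4, takes a point from camera to tool coordinates, whose origin is the TCP and whose axes are the flange's). Camera axes: x right, y down, z forward; pixel columns grow to the right and rows downward; lengths in m; the calibration is good to about 2 mm. A picture is of the moment at which its call begins: read the wrist's pose just before it. There is no depth.
- r.close_job(): hands the job in; it is judged then, once.
The state is a dict: "time_s": time; "joints": joint angles; "qd": joint speeds; "joint_torque": joint torques, N m; "tcp_pos": TCP position; "eef_rot": TCP orientation; "contact_force": force on the tool from outside, world axes, zero at the start; "moment": the same for the moment, N m; "gripper_width": finger opening in m; "gripper_force": force on a finger pad.
Only numpy, scipy, OpenCV 4.12 (cv2) and the standard library are available. Lean on these libraries where they do the work, as an engineer would, in place of code of your own. Each camera call takes 0.05 s, during which the arm holds its last target. There are 200 camera calls.

## Working session

There is one attempt and no reset: what is moved stays moved. The work goes in short steps, Python scripts to look and compute and a tool call to move; the robot and the scene stay as the last step left them, time stands still between calls to the robot, and variables do not carry over. Pictures are saved under pics/ and viewed, at most 10 in all, crops included, and the job is handed in when it is done.

Besides the shell and the picture viewer there is one more tool, called after "Request:" as name(argument=value, ...), one argument or row to a line, values as JSON. play_rows: Moves the arm, as the interface text tells. Shift numbers are shares of 0.15 m and turn numbers shares of 0.08 rad, none past 1 either way. Its arguments: {"type":"object","properties":{"rows":{"type":"array"},"squeeze":{"type":"number"}},"required":["rows"]}

```bash
mkdir -p pics
python3 - <<'E'
from plant import r
import cv2,numpy as np,pickle
s=r.get_state();print(s)
d={}
for n in("scene","side"):
    c=r.capture(n);d[n]=c;cv2.imwrite(f"pics/{n}0.png",c["image"]);print(n,c["fx"],c["cx"],c["cy"],np.round(c["R"],3).tolist(),np.round(c["t"],3), np.round(-c["R"].T@c["t"],3))
pickle.dump(d,open("cams.pkl","wb"))
E
```

```text
{'time_s': 0.0, 'joints': array([ 8.70356755e+01,  2.05906719e+01,  6.32113030e-01, -1.89829560e-02,
       -7.01364480e+01, -1.65077103e+01]), 'qd': array([-0.024995  , -0.04206815,  0.00768071,  0.03988727, -0.09349559,
       -0.04935437]), 'joint_torque': array([ 7.02877533e-04, -5.82715344e+01,  2.93062645e+01,  6.99704692e+00,
        6.97860582e-03, -1.33429407e-04]), 'tcp_pos': array([0.22485987, 0.63587053, 0.2041223 ]), 'eef_rot': array([ 1.79903838e+02, -9.88855528e-03, -1.94784914e+01]), 'contact_force': array([ 0.57725819, -0.54160458,  1.39131496]), 'moment': array([-0.00212806, -0.01060373, -0.0080951 ]), 'gripper_force': 0.0, 'gripper_width': 0.0877925264874409}
scene 435.74747705545474 323.20163295298414 235.8643230125187 [[0.735, -0.678, 0.006], [-0.417, -0.459, -0.784], [0.535, 0.574, -0.621]] [-0.579  0.194  0.754] [ 0.104 -0.736  0.624]
side 497.9911841619733 318.8372957859299 235.22223420431737 [[-0.987, -0.158, -0.007], [-0.08, 0.537, -0.84], [0.137, -0.829, -0.543]] [0.506 0.266 0.798] [0.411 0.599 0.661]
```

View pics/scene0.png

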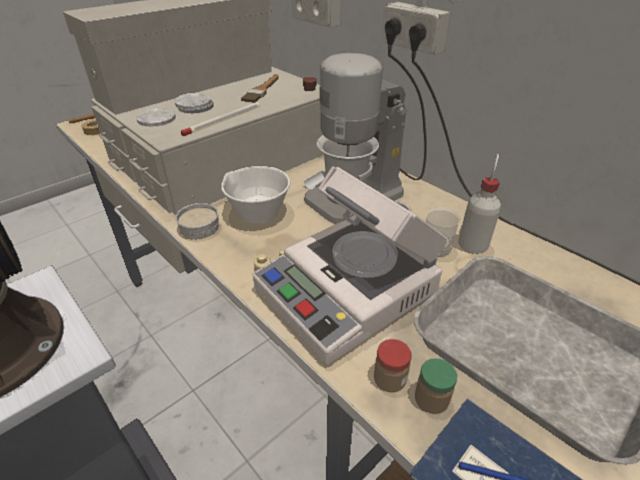

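View pics/side0.png

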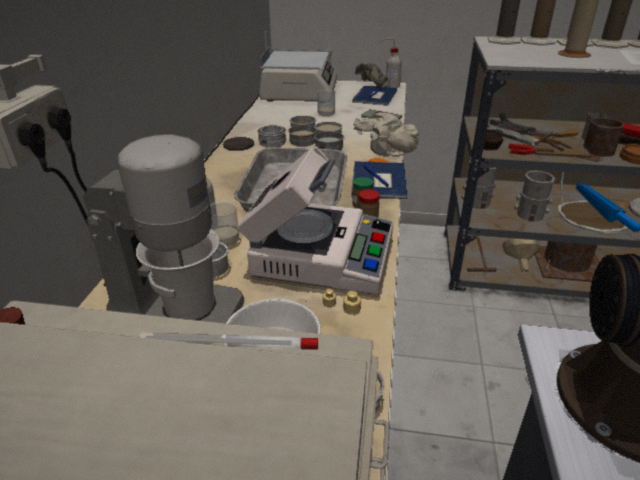

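Scene: the blue (274,275), green (289,291) and red (305,308) keys and the rocker (323,325), with the hood lip bar around (352,205). Side: blue (370,265), green (374,250), red (378,238), rocker about (381,226). The brass weights stand left of the analyser, the jars right of it.

```bash
cat > h.py <<'E'
import cv2,numpy as np,pickle
def ray(c,p):
    d=c["R"].T@np.array([(p[0]-c["cx"])/c["fx"],(p[1]-c["cy"])/c["fy"],1]);return -c["R"].T@c["t"],d/np.linalg.norm(d)
def tri(rs):
    A=sum(np.eye(3)-np.outer(d,d) for o,d in rs);b=sum((np.eye(3)-np.outer(d,d))@o for o,d in rs)
    X=np.linalg.solve(A,b);return X,max(np.linalg.norm(np.cross(X-o,d)) for o,d in rs)
def onz(r_,z):
    o,d=r_;return o+d*(z-o[2])/d[2]
def blob(im,hr,box,smin=120,vmin=60):
    h=cv2.cvtColor(im,cv2.COLOR_BGR2HSV);m=cv2.inRange(h,(hr[0],smin,vmin),(hr[1],255,255))
    k=np.zeros_like(m);x0,y0,x1,y1=box;k[y0:y1,x0:x1]=m[y0:y1,x0:x1]
    n,l,s,ce=cv2.connectedComponentsWithStats(k);i=1+np.argmax(s[1:,4]);return ce[i],s[i,4]
E
python3 - <<'E'
from h import *
d=pickle.load(open("cams.pkl","rb"))
boxes={"scene":(255,260,335,330),"side":(355,225,390,275)}
P={}
for k,hr in dict(blue=(105,130),green=(45,85),red=(0,8)).items():
    rs=[]
    for n in boxes:
        p,a=blob(d[n]["image"],hr,boxes[n]);print(k,n,p.round(1),a);rs.append(ray(d[n],p))
    P[k],e=tri(rs);print(k,P[k].round(4),round(e,4),[onz(q,.057).round(4) for q in rs])
v=P["red"]-P["blue"];print("spacing",np.linalg.norm(v)/2,"yaw",np.degrees(np.arctan2(v[0],-v[1])))
a=d["scene"]["image"][150:350,240:450];b=d["side"]["image"][140:300,230:400]
cv2.imwrite("pics/z.png",np.hstack([cv2.resize(a,(420,400),interpolation=2),cv2.resize(b,(380,400),interpolation=2)]))
E
```

```text
blue scene [272.5 274.9] 134
blue side [370.6 263.5] 124
blue [ 0.4415 -0.2341  0.0561] 0.0001 [array([ 0.4408, -0.2349,  0.057 ]), array([ 0.4416, -0.2329,  0.057 ])]
green scene [288.1 290.3] 110
green side [374.4 249.3] 93
green [ 0.4373 -0.2858  0.0568] 0.0 [array([ 0.4372, -0.2859,  0.057 ]), array([ 0.4373, -0.2855,  0.057 ])]
red scene [304.8 307.9] 199
red side [377.6 236.7] 90
red [ 0.4331 -0.3375  0.0558] 0.0006 [array([ 0.4318, -0.3384,  0.057 ]), array([ 0.4336, -0.3361,  0.057 ])]
spacing 0.05189023135718034 yaw -4.667401672488523
```

View pics/z.png

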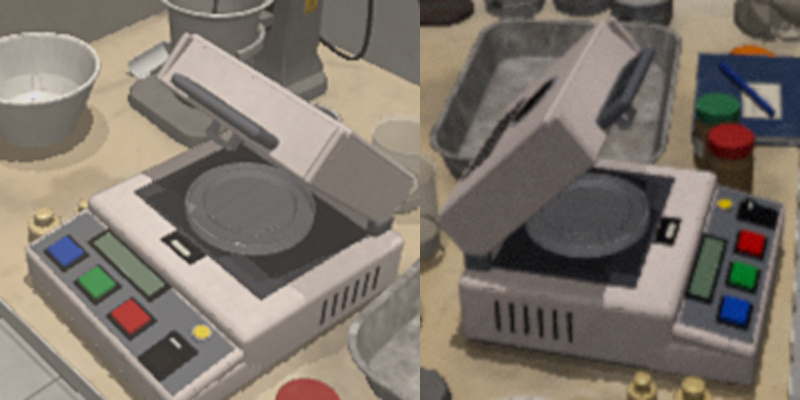

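The zoom shows the hood's dark lip bar centred near scene (352,205) and side (322.5,175), and the rocker's white bar at the rear of the black rocker.

Run:
```python
from h import *
d=pickle.load(open("cams.pkl","rb"));S,D=d["scene"],d["side"]
yaw=np.radians(-4.67);ax=np.array([np.cos(yaw),np.sin(yaw),0]);ay=np.array([-np.sin(yaw),np.cos(yaw),0])
c=(np.array([.4415,-.2341,0])+[.4373,-.2858,0]+np.array([.4331,-.3375,0]))/3-.026*ay
O=c+.117*ax;print("origin",O.round(4),"rocker",(c+.001*ax-.078*ay).round(4),"on_end",(c+.015*ax-.078*ay).round(4))
L,e=tri([ray(S,(352,205)),ray(D,(322.5,175))]);H=O+.125*ax+[0,0,.078]
print("hinge",H.round(4),"lip",L.round(4),e)
v=L-H;vx,vz=v@ax,v[2];print("local",vx,v@ay,vz,"r",np.hypot(vx,vz),"want",np.hypot(.182,.018))
print("hood",np.arctan2(vz,-vx)-np.arctan2(.018,.182))
for n,c_,p,z in[("cab bottom near corner",S,(165,205),0),("cab top near corner",S,(150,140),.2),("tin",S,(197,215),.038),("mortar",S,(257,180),.087),("redjar",S,(394,352),.07),("greenjar",S,(438,372),.07),("w",D,(352,302),.02),("w2",D,(330,296),.02),("edge",S,(335,365),0),("mixer top",S,(350,90),.3)]:
    print(n,onz(ray(c_,p),z).round(3))
```

```text
origin [ 0.5518 -0.3212  0.    ] rocker [ 0.4298 -0.3895  0.    ] on_end [ 0.4438 -0.3907  0.    ]
hinge [ 0.6764 -0.3314  0.078 ] lip [ 0.5549 -0.3219  0.207 ] 0.0005193304567994592
local -0.12182629513046565 -0.00042512609292385444 0.12900935207438202 r 0.1774402973055083 want 0.1828879438344693
hood 0.7154463335277671
cab bottom near corner [0.431 0.201 0.   ]
cab top near corner [0.418 0.152 0.2  ]
tin [0.446 0.057 0.038]
mortar [0.594 0.022 0.087]
redjar [ 0.466 -0.508  0.07 ]
greenjar [ 0.487 -0.575  0.07 ]
w [ 0.47  -0.151  0.02 ]
w2 [ 0.515 -0.162  0.02 ]
edge [ 0.419 -0.429  0.   ]
mixer top [ 0.754 -0.116  0.3  ]
```

Request:
play_rows(
  rows=[
    {"slide": [0,0,-0.4],"delta_rot": [0,0,0],"fingers": -1},
    {"slide": [0,0,-0.4],"delta_rot": [0,0,0],"fingers": -1},
    {"slide": [0.19,0.33,0],"delta_rot": [0,0,0],"fingers": -1},
    {"slide": [0.19,0.33,0],"delta_rot": [0,0,0],"fingers": -1},
    {"slide": [0.19,0.33,0],"delta_rot": [0,0,0],"fingers": -1},
    {"slide": [0.19,0.33,0],"delta_rot": [0,0,0],"fingers": -1},
    {"slide": [0.19,0.33,0],"delta_rot": [0,0,0],"fingers": -1},
    {"slide": [0.19,0.33,0],"delta_rot": [0,0,0],"fingers": -1},
  ],
  squeeze=10,
)

```text
time_s: 1.1
tcp_pos: [0.2871, 0.2973, 0.3248]
eef_rot: [180.0, 0.0, -19.4]
contact_force: [1.1, 0.6, 0.9]
gripper_width: 0.0131
gripper_force: 0.0
```

Request:
play_rows(
  rows=[
    {"slide": [0.247,0.212,0],"delta_rot": [0,0,0],"fingers": -1},
    {"slide": [0.247,0.212,0],"delta_rot": [0,0,0],"fingers": -1},
    {"slide": [0.247,0.212,0],"delta_rot": [0,0,0],"fingers": -1},
    {"slide": [0.195,0.313,0],"delta_rot": [0,0,0],"fingers": -1},
    {"slide": [0.195,0.313,0],"delta_rot": [0,0,0],"fingers": -1},
    {"slide": [0.195,0.313,0],"delta_rot": [0,0,0],"fingers": -1},
    {"slide": [0.195,0.313,0],"delta_rot": [0,0,0],"fingers": -1},
    {"slide": [0.195,0.313,0],"delta_rot": [0,0,0],"fingers": -1},
  ],
)

```text
time_s: 2.1
tcp_pos: [0.4197, -0.0995, 0.3251]
eef_rot: [-180.0, -0.0, -19.5]
contact_force: [1.8, 0.8, -0.1]
gripper_width: 0.0004
gripper_force: 0.0
```

Request:
play_rows(
  rows=[
    {"slide": [0.115,0.327,0],"delta_rot": [0,0,0],"fingers": -1},
    {"slide": [0.115,0.327,0],"delta_rot": [0,0,0],"fingers": -1},
    {"slide": [0.115,0.327,0],"delta_rot": [0,0,0],"fingers": -1},
    {"slide": [0.115,0.327,0],"delta_rot": [0,0,0],"fingers": -1},
    {"slide": [0.115,0.327,0],"delta_rot": [0,0,0],"fingers": -1},
    {"slide": [0,0,0.2],"delta_rot": [0,0,-1],"fingers": -1},
    {"slide": [0,0,0.2],"delta_rot": [0,0,-1],"fingers": -1},
    {"slide": [0,0,0.2],"delta_rot": [0,0,-1],"fingers": -1},
  ],
)

```text
time_s: 3.1
tcp_pos: [0.419, -0.3577, 0.2337]
eef_rot: [-180.0, 0.0, -5.6]
contact_force: [-0.2, 0.1, 0.1]
gripper_width: 0.0007
gripper_force: 0.0
```

Run:
```python
from plant import r
from h import *
s=r.get_state();c=r.capture("wrist");print(s["tcp_pos"],s["eef_rot"],s["contact_force"],np.round(c["T_tool_cam"],3).tolist(),c["fx"])
pickle.dump((s,c),open("w.pkl","wb"));cv2.imwrite("pics/w1.png",c["image"])
```

```text
[ 0.41896656 -0.35774992  0.23366131] [-1.79976999e+02  4.23598758e-02 -5.60653141e+00] [-0.21852424  0.0606921   0.14399904] [[0.001, -0.956, -0.293, 0.079], [1.0, 0.001, 0.0, -0.0], [0.0, -0.293, 0.956, -0.18], [0.0, 0.0, 0.0, 1.0]] 386.8394708702131
```

View pics/w1.png

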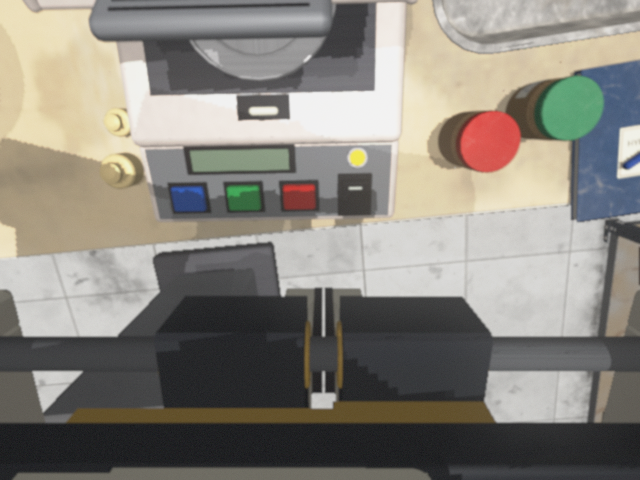

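The wrist view shows the keys at (188,198), (244,197) and (299,196), the rocker at (354,194) with its white bar at (355,188), and the fingertips shut.

Run:
```python
from h import *
from scipy.spatial.transform import Rotation as Ro
s,c=pickle.load(open("w.pkl","rb"))
T=np.eye(4);T[:3,:3]=Ro.from_euler("xyz",s["eef_rot"],degrees=True).as_matrix();T[:3,3]=s["tcp_pos"];M=T@c["T_tool_cam"]
for n,p,z in[("b",(188,198),.057),("g",(244,197),.057),("r",(299,196),.057),("rock",(354,194),.056),("bar",(355,188),.058)]:
    d=M[:3,:3]@[(p[0]-c["cx"])/c["fx"],(p[1]-c["cy"])/c["fy"],1]
    print(n,onz((M[:3,3],d),z).round(4))
```

```text
b [ 0.4423 -0.2332  0.057 ]
g [ 0.4382 -0.2854  0.057 ]
r [ 0.4341 -0.3366  0.057 ]
rock [ 0.4309 -0.3878  0.056 ]
bar [ 0.4367 -0.389   0.058 ]
```

Request:
play_rows(
  rows=[
    {"slide": [0.177,0.199,0],"delta_rot": [0,0,-0.2],"fingers": -1},
    {"slide": [0,0,0.35],"delta_rot": [0,0,0],"fingers": -1},
    {"slide": [0,0,0.35],"delta_rot": [0,0,0],"fingers": -1},
    {"slide": [0,0,0.3],"delta_rot": [0,0,0],"fingers": -1},
    {"slide": [0,0,0.04],"delta_rot": [0,0,0],"fingers": -1},
    {"slide": [0,0,0],"delta_rot": [0,0,0],"fingers": -1},
  ],
)

```text
time_s: 3.9
tcp_pos: [0.4436, -0.3905, 0.0803]
eef_rot: [180.0, -0.0, -4.8]
contact_force: [0.8, 0.2, 0.4]
gripper_width: 0.0004
gripper_force: 0.0
```

Request:
play_rows(
  rows=[
    {"slide": [0,0,0.06],"delta_rot": [0,0,0],"fingers": -1},
    {"slide": [0,0,0.06],"delta_rot": [0,0,0],"fingers": -1},
    {"slide": [0,0,0.01],"delta_rot": [0,0,0],"fingers": -1},
    {"slide": [0,0,0.01],"delta_rot": [0,0,0],"fingers": -1},
    {"slide": [0,0,0],"delta_rot": [0,0,0],"fingers": -1},
  ],
)

```text
time_s: 4.53
tcp_pos: [0.4429, -0.3901, 0.0582]
eef_rot: [180.0, -0.0, -4.8]
contact_force: [-0.4, 0.6, -0.6]
gripper_width: 0.0004
gripper_force: 0.0
```

Request:
play_rows(
  rows=[
    {"slide": [0,0,0.01],"delta_rot": [0,0,0],"fingers": -1},
    {"slide": [0,0,0.01],"delta_rot": [0,0,0],"fingers": -1},
    {"slide": [0,0,0],"delta_rot": [0,0,0],"fingers": -1},
  ],
)

```text
time_s: 4.9
tcp_pos: [0.4428, -0.39, 0.0549]
eef_rot: [-180.0, 0.0, -4.8]
contact_force: [0.0, -0.4, -0.0]
gripper_width: 0.0006
gripper_force: 0.0
```

Request:
play_rows(
  rows=[
    {"slide": [0,0,0.01],"delta_rot": [0,0,0],"fingers": -1},
    {"slide": [0,0,0],"delta_rot": [0,0,0],"fingers": -1},
  ],
)

```text
time_s: 5.15
tcp_pos: [0.4428, -0.39, 0.0534]
eef_rot: [-180.0, 0.0, -4.8]
contact_force: [0.4, -0.2, -0.9]
gripper_width: 0.0007
gripper_force: 0.0
```

Request:
play_rows(
  rows=[
    {"slide": [0,0,0.01],"delta_rot": [0,0,0],"fingers": -1},
    {"slide": [0,0,0],"delta_rot": [0,0,0],"fingers": -1},
  ],
)

```text
time_s: 5.4
tcp_pos: [0.4428, -0.39, 0.0519]
eef_rot: [-180.0, 0.0, -4.8]
contact_force: [-0.6, -0.3, -0.4]
gripper_width: 0.0006
gripper_force: 0.0
```

Run:
```python
from plant import r
from h import *
s=r.get_state();c=r.capture("wrist");d=r.capture("scene")
a=cv2.resize(c["image"][150:450,150:480],(396,360),interpolation=2);b=cv2.resize(d["image"][250:370,250:370],(360,360),interpolation=2)
cv2.imwrite("pics/w2.png",np.hstack([a,b]))
```

```text
(no output)
```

View pics/w2.png

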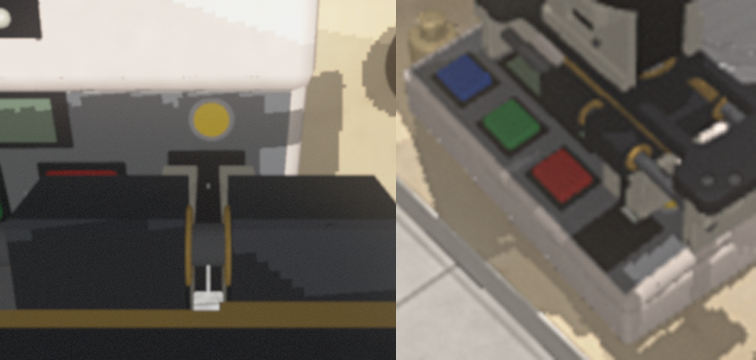

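The scene half shows the tips at the rear end of the rocker; no load yet.

Request:
play_rows(
  rows=[
    {"slide": [0,0,0.01],"delta_rot": [0,0,0],"fingers": -1},
    {"slide": [0,0,0],"delta_rot": [0,0,0],"fingers": -1},
  ],
)

```text
time_s: 5.75
tcp_pos: [0.4428, -0.39, 0.0504]
eef_rot: [-180.0, 0.0, -4.8]
contact_force: [-0.0, -1.5, 0.4]
gripper_width: 0.0003
gripper_force: 0.0
```

Request:
play_rows(
  rows=[
    {"slide": [0,0,0.007],"delta_rot": [0,0,0],"fingers": -1},
    {"slide": [0,0,0],"delta_rot": [0,0,0],"fingers": -1},
  ],
)

```text
time_s: 6.0
tcp_pos: [0.4429, -0.39, 0.0494]
eef_rot: [-180.0, 0.0, -4.8]
contact_force: [0.1, -0.4, 0.3]
gripper_width: 0.0004
gripper_force: 0.0
```

Request:
play_rows(
  rows=[
    {"slide": [0,0,0.007],"delta_rot": [0,0,0],"fingers": -1},
    {"slide": [0,0,0],"delta_rot": [0,0,0],"fingers": -1},
  ],
)

```text
time_s: 6.25
tcp_pos: [0.4428, -0.39, 0.0484]
eef_rot: [-180.0, 0.0, -4.8]
contact_force: [-0.8, -0.1, 1.1]
gripper_width: 0.0007
gripper_force: 0.0
```

Request:
play_rows(
  rows=[
    {"slide": [0,0,0.007],"delta_rot": [0,0,0],"fingers": -1},
    {"slide": [0,0,0],"delta_rot": [0,0,0],"fingers": -1},
  ],
)

```text
time_s: 6.5
tcp_pos: [0.4428, -0.39, 0.0473]
eef_rot: [-180.0, 0.0, -4.8]
contact_force: [-1.0, 0.4, 1.0]
gripper_width: 0.0003
gripper_force: 0.0
```

Run:
```python
from plant import r
from h import *
s=r.get_state();print(s["contact_force"],s["moment"])
im=[]
for n,P in(("scene",[.4428,-.39,.0473]),("side",[.4428,-.39,.0473])):
    c=r.capture(n);q=c["R"]@np.array(P)+c["t"];u,v=c["fx"]*q[0]/q[2]+c["cx"],c["fy"]*q[1]/q[2]+c["cy"];print(n,u,v)
    u,v=int(u),int(v);i=c["image"][v-30:v+30,u-40:u+40];i=cv2.resize(i,(400,300),interpolation=2)
    im.append(i)
cv2.imwrite("pics/w3.png",np.hstack(im))
```

```text
[-0.97115961  0.37862433  0.95010862] [-0.01317751  0.02853063 -0.03067414]
scene 329.8078152950646 325.3749933979497
side 374.7383173715135 227.37751854449246
```

View pics/w3.png

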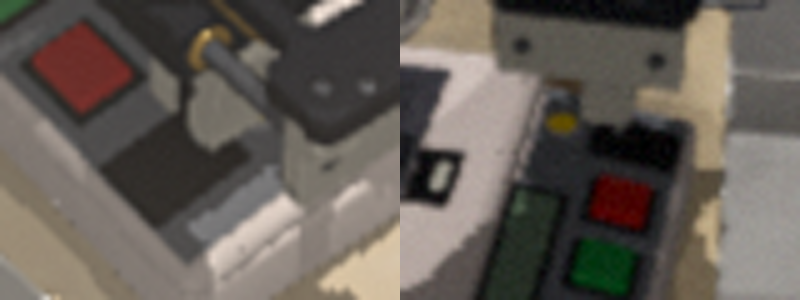

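The tips sit on the rear end of the black rocker (side ~(376,223)); the reading is still about 1 N.

Request:
play_rows(
  rows=[
    {"slide": [0,0,0.007],"delta_rot": [0,0,0],"fingers": -1},
    {"slide": [0,0,0],"delta_rot": [0,0,0],"fingers": -1},
  ],
)

```text
time_s: 6.85
tcp_pos: [0.4428, -0.39, 0.0463]
eef_rot: [-180.0, 0.0, -4.8]
contact_force: [-0.8, 0.3, -0.2]
gripper_width: 0.0005
gripper_force: 0.0
```

Request:
play_rows(
  rows=[
    {"slide": [0,0,0.007],"delta_rot": [0,0,0],"fingers": -1},
    {"slide": [0,0,0],"delta_rot": [0,0,0],"fingers": -1},
  ],
)

```text
time_s: 7.1
tcp_pos: [0.4428, -0.39, 0.0452]
eef_rot: [-180.0, 0.0, -4.8]
contact_force: [0.7, 0.1, 1.1]
gripper_width: 0.0007
gripper_force: 0.0
```

Request:
play_rows(
  rows=[
    {"slide": [0,0,0.007],"delta_rot": [0,0,0],"fingers": -1},
    {"slide": [0,0,0.007],"delta_rot": [0,0,0],"fingers": -1},
    {"slide": [0,0,0],"delta_rot": [0,0,0],"fingers": -1},
  ],
)

```text
time_s: 7.48
tcp_pos: [0.4429, -0.39, 0.0431]
eef_rot: [180.0, 0.0, -4.8]
contact_force: [0.3, 0.0, 0.3]
gripper_width: 0.0007
gripper_force: 0.1
```

Run:
```python
from plant import r
from h import *
s=r.get_state();print(s["contact_force"],s["moment"],s["joint_torque"],s["tcp_pos"])
```

```text
[0.31631611 0.02764754 0.27995773] [-0.04444658 -0.03750313 -0.0218628 ] [-1.75766938e-02 -5.26515412e+01  2.27156675e+01  5.29668644e+00
  8.52599856e-02  1.23855580e-04] [ 0.44288042 -0.39002115  0.04314356]
```

Run:
```python
from plant import r
from h import *
im=[];t=r.get_state()["tcp_pos"]
for n in("scene","side"):
    c=r.capture(n)
    def pr(P):
        q=c["R"]@np.array(P)+c["t"];return np.array([c["fx"]*q[0]/q[2]+c["cx"],c["fy"]*q[1]/q[2]+c["cy"]])
    o=pr(t)-[20,18];o=o.astype(int);i=c["image"][o[1]:o[1]+36,o[0]:o[0]+40];i=cv2.resize(i,(400,360),interpolation=cv2.INTER_CUBIC)
    for P,k in((t,(0,255,255)),([.4438,-.3907,.058],(255,0,255)),([.4438,-.3907,.053],(255,255,0))):
        cv2.circle(i,tuple(((pr(P)-o+.5)*10).astype(int).tolist()),4,k,1)
    im.append(i)
cv2.imwrite("pics/w4.png",np.hstack(im))
```

```text
(no output)
```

View pics/w4.png

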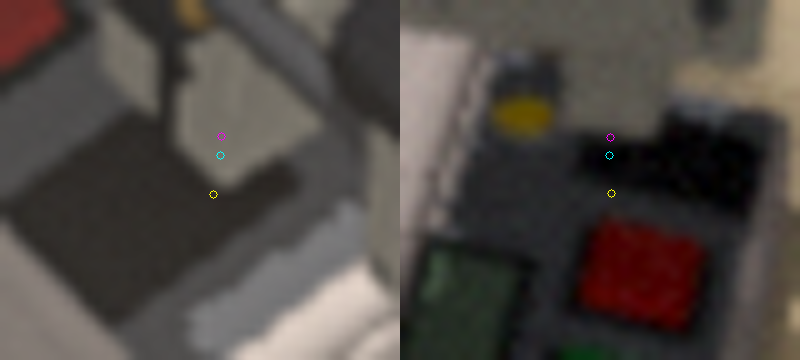

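Run:
```python
from plant import r
from h import *
d=pickle.load(open("cams.pkl","rb"));t=r.get_state()["tcp_pos"]
def off(n):
    c=d[n];q=c["R"]@t+c["t"];return (np.array([c["fx"]*q[0]/q[2]+c["cx"],c["fy"]*q[1]/q[2]+c["cy"]])-[20,18]).astype(int)
def rr(n,p): return ray(d[n],off(n)+np.array(p)/10-.5)
yaw=np.radians(-4.7);ay=np.array([-np.sin(yaw),np.cos(yaw),0])
for a,b in(((230,190),(265,133)),):
    (o1,d1),(o2,d2)=rr("scene",a),rr("side",b)
    s=np.linalg.solve(np.c_[d1,-d2,ay],o2-o1);P=o1+s[0]*d1;Q=o2+s[1]*d2
    print(P.round(4),Q.round(4),"width",s[2],t)
for p in((175,130),(320,125)):
    print([onz(rr("scene",p),z).round(4) for z in (.043,.05,.055,.06)])
```

```text
[ 0.4276 -0.4094  0.0738] [ 0.431  -0.3685  0.0738] width 0.04101083761796916 [ 0.44286179 -0.39000977  0.04321965]
[array([ 0.4479, -0.3752,  0.043 ]), array([ 0.4437, -0.3795,  0.05  ]), array([ 0.4408, -0.3826,  0.055 ]), array([ 0.4378, -0.3857,  0.06  ])]
[array([ 0.4671, -0.3912,  0.043 ]), array([ 0.4627, -0.3954,  0.05  ]), array([ 0.4596, -0.3984,  0.055 ]), array([ 0.4565, -0.4013,  0.06  ])]
```

The view shows the grey finger ends (scene corner (230,190), side edge y≈130) still well above the rocker: by triangulation they end about 28 mm behind the nominal TCP. I'll go on down gently until I feel contact.

Request:
play_rows(
  rows=[
    {"slide": [0,0,0.01],"delta_rot": [0,0,0],"fingers": -1},
    {"slide": [0,0,0.01],"delta_rot": [0,0,0],"fingers": -1},
    {"slide": [0,0,0.01],"delta_rot": [0,0,0],"fingers": -1},
    {"slide": [0,0,0],"delta_rot": [0,0,0],"fingers": -1},
  ],
)

```text
time_s: 8.07
tcp_pos: [0.4427, -0.39, 0.0385]
eef_rot: [-180.0, 0.0, -4.8]
contact_force: [1.4, 0.5, 1.0]
gripper_width: 0.0003
gripper_force: 0.5
```

Request:
play_rows(
  rows=[
    {"slide": [0,0,0.01],"delta_rot": [0,0,0],"fingers": -1},
    {"slide": [0,0,0.01],"delta_rot": [0,0,0],"fingers": -1},
    {"slide": [0,0,0],"delta_rot": [0,0,0],"fingers": -1},
  ],
)

```text
time_s: 8.45
tcp_pos: [0.4431, -0.3902, 0.0376]
eef_rot: [180.0, -0.0, -4.8]
contact_force: [-2.9, 6.0, 17.6]
gripper_width: 0.0005
gripper_force: 9.0
```

Request:
play_rows(
  rows=[
    {"slide": [0,0,-0.1],"delta_rot": [0,0,0],"fingers": -1},
    {"slide": [0,0,-0.35],"delta_rot": [0,0,0],"fingers": -1},
    {"slide": [-0.2,-0.1,-0.3],"delta_rot": [0,0,0],"fingers": -1},
    {"slide": [0,0,0],"delta_rot": [0,0,0],"fingers": -1},
  ],
)

```text
time_s: 8.95
tcp_pos: [0.4145, -0.3728, 0.1525]
eef_rot: [179.9, -0.3, -4.8]
contact_force: [0.0, -0.4, 0.7]
gripper_width: 0.0004
gripper_force: 0.0
```

Run:
```python
from plant import r
from h import *
d=pickle.load(open("cams.pkl","rb"));s,w=pickle.load(open("w.pkl","rb"))
s2=r.get_state();c=r.capture("wrist");e=r.capture("side");f=r.capture("scene");print(s2["tcp_pos"])
pickle.dump((s2,c),open("w2.pkl","wb"))
z=lambda i,b:cv2.resize(i[b[1]:b[3],b[0]:b[2]],(260,260),interpolation=2)
A=[z(w["image"],(320,150,400,230)),z(d["side"]["image"],(360,205,400,245)),z(d["scene"]["image"],(300,300,350,350))]
B=[z(c["image"],(280,180,400,300)),z(e["image"],(360,205,400,245)),z(f["image"],(300,300,350,350))]
cv2.imwrite("pics/w5.png",np.vstack([np.hstack(A),np.hstack(B)]))
```

```text
[ 0.4144574  -0.37278237  0.15251462]
```

View pics/w5.png

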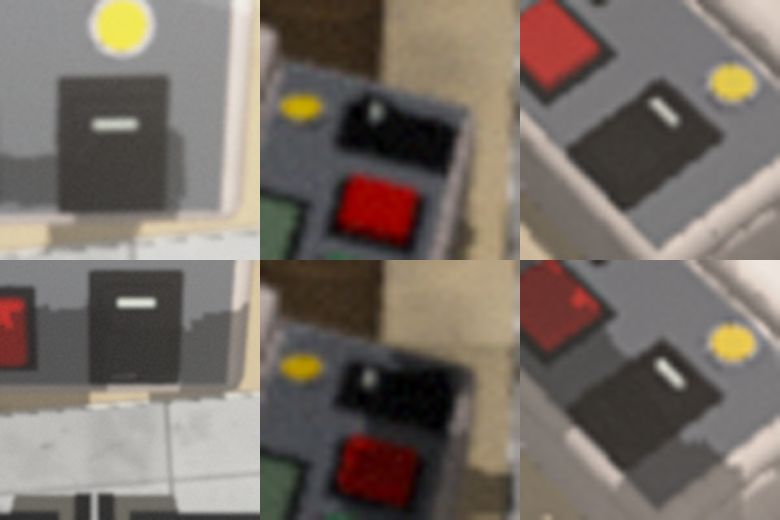

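The rocker's bar has visibly moved (wrist bar now ~(331,199)); I'll quantify the tilt by triangulating the bar before and after.

```bash
cat >> h.py <<'E'
from scipy.spatial.transform import Rotation as Ro
def wray(s,c,p):
    T=np.eye(4);T[:3,:3]=Ro.from_euler("xyz",s["eef_rot"],degrees=True).as_matrix();T[:3,3]=s["tcp_pos"];M=T@c["T_tool_cam"]
    d=M[:3,:3]@[(p[0]-c["cx"])/c["fx"],(p[1]-c["cy"])/c["fy"],1];return M[:3,3],d/np.linalg.norm(d)
def bar(im,box):
    x0,y0,x1,y1=box;g=cv2.cvtColor(im,cv2.COLOR_BGR2GRAY)[y0:y1,x0:x1].astype(float);w=np.clip(g-np.median(g)-25,0,None)
    Y,X=np.mgrid[y0:y1,x0:x1];return np.array([(w*X).sum(),(w*Y).sum()])/w.sum()
E
python3 - <<'E'
from plant import r
from h import *
d=pickle.load(open("cams.pkl","rb"));s,w=pickle.load(open("w.pkl","rb"));s2,w2=pickle.load(open("w2.pkl","rb"))
d2={n:r.capture(n) for n in("scene","side")}
def go(D,S,W,bs,bw,bsc):
    p=[bar(D["scene"]["image"],bsc),bar(D["side"]["image"],bs),bar(W["image"],bw)]
    R=[ray(D["scene"],p[0]),ray(D["side"],p[1]),wray(S,W,p[2])];print(np.round(p,2).tolist(),[np.round(tri(q)[0],4).tolist() for q in (R,R[:2],[R[0],R[2]],[R[1],R[2]])],tri(R)[1])
go(d,s,w,(376,219,382,225),(345,183,366,195),(323,317,333,326))
go(d2,s2,w2,(375,219,381,226),(331,195,354,204),(324,318,334,326))
def keys(D,S,W):
  for k,hr,b in(("green",(45,85),(80,170,330,300)),("red",(0,8),(200,150,350,300))):
    p,_=blob(W["image"],hr,b,smin=100,vmin=40);print(k,p,onz(wray(S,W,p),.057).round(4))
keys(d,s,w);keys(d2,s2,w2)
E
```

```text
[[327.73, 320.57], [378.6, 220.62], [354.94, 187.76]] [[0.4367, -0.3899, 0.0653], [0.4356, -0.3914, 0.0658], [0.438, -0.389, 0.0625], [0.4367, -0.3886, 0.0667]] 0.0020658730033117343
[[328.66, 321.03], [376.52, 221.84], [342.38, 199.28]] [[0.4398, -0.3898, 0.0618], [0.4393, -0.3908, 0.062], [0.4402, -0.3892, 0.0598], [0.4401, -0.3889, 0.0632]] 0.0011269563987721292
green [243.2075718 197.1227154] [ 0.4381 -0.2846  0.057 ]
red [298.70108043 196.30252101] [ 0.4339 -0.3362  0.057 ]
green [199.86930545 212.82150859] [ 0.4381 -0.2847  0.057 ]
red [270.82007435 212.72342007] [ 0.4339 -0.3363  0.057 ]
```

The bar sank 3.5 mm and swung 3 mm back, about 0.32 rad or more, so the rocker is fully on. Now to the hood lip.

Request:
play_rows(
  rows=[
    {"slide": [0,-0.2,-0.36],"delta_rot": [0,0,0],"fingers": -1},
    {"slide": [0,-0.217,-0.36],"delta_rot": [0,0,0],"fingers": -1},
    {"slide": [0.29,0,0],"delta_rot": [0,0,0],"fingers": -1},
    {"slide": [0.29,0,0],"delta_rot": [0,0,0],"fingers": -1},
    {"slide": [0.285,0,0],"delta_rot": [0,0,0],"fingers": -1},
    {"slide": [0,0,0.15],"delta_rot": [0,0,0],"fingers": -1},
    {"slide": [0,0,0.15],"delta_rot": [0,0,0],"fingers": -1},
    {"slide": [0,0,0],"delta_rot": [0,0,0],"fingers": -1},
  ],
)

```text
time_s: 10.2
tcp_pos: [0.5476, -0.3209, 0.2073]
eef_rot: [-179.9, 0.4, -4.8]
contact_force: [0.2, 0.1, 0.7]
gripper_width: 0.0005
gripper_force: 0.0
```

Request:
play_rows(
  rows=[
    {"slide": [0,0,0.04],"delta_rot": [0,0,0],"fingers": -1},
    {"slide": [0,0,0.04],"delta_rot": [0,0,0],"fingers": -1},
    {"slide": [-0.02,0,0.04],"delta_rot": [0,0,0],"fingers": -1},
    {"slide": [0,0,0],"delta_rot": [0,0,0],"fingers": -1},
  ],
)

```text
time_s: 10.7
tcp_pos: [0.5444, -0.3216, 0.1939]
eef_rot: [180.0, 0.0, -4.8]
contact_force: [-2.6, 0.4, 3.1]
gripper_width: 0.0005
gripper_force: 1.7
```

Request:
play_rows(
  rows=[
    {"slide": [-0.06,0,0.03],"delta_rot": [0,0,0],"fingers": -1},
    {"slide": [-0.053,0,0.083],"delta_rot": [0,0,0],"fingers": -1},
    {"slide": [-0.053,0,0.083],"delta_rot": [0,0,0],"fingers": -1},
    {"slide": [0,0,0],"delta_rot": [0,0,0],"fingers": -1},
  ],
)

```text
time_s: 11.2
tcp_pos: [0.5193, -0.3188, 0.1622]
eef_rot: [-180.0, 0.1, -4.8]
contact_force: [0.4, -0.8, -0.0]
gripper_width: 0.0006
gripper_force: 0.0
```

Run:
```python
from plant import r
from h import *
d2={n:r.capture(n) for n in("scene","side")};pickle.dump(d2,open("d2.pkl","wb"))
a=d2["scene"]["image"][150:350,250:450];b=d2["side"]["image"][120:280,240:400]
cv2.imwrite("pics/h1.png",np.hstack([cv2.resize(a,(400,400),interpolation=2),cv2.resize(b,(400,400),interpolation=2)]))
```

```text
(no output)
```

View pics/h1.png

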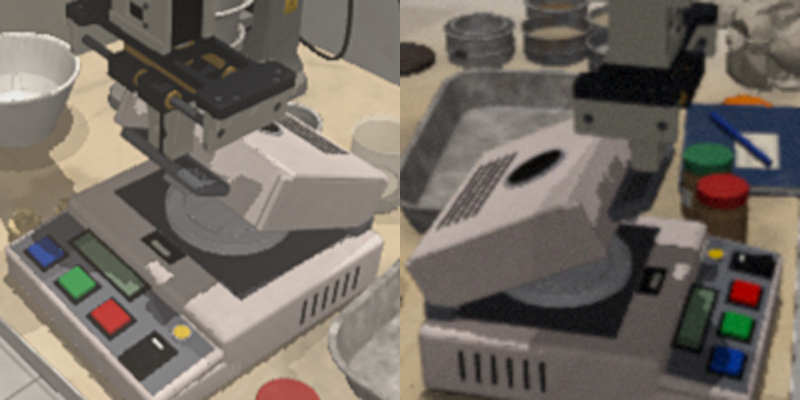

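The hood is now about half open, with the finger ends on the lip (scene (165,160), side (650,165) in the crop). I continue down the arc.

Request:
play_rows(
  rows=[
    {"slide": [-0.02,0,0.06],"delta_rot": [0,0,0],"fingers": -1},
    {"slide": [-0.03,0,0.06],"delta_rot": [0,0,0],"fingers": -1},
    {"slide": [-0.02,0,0.06],"delta_rot": [0,0,0],"fingers": -1},
    {"slide": [0,0,0],"delta_rot": [0,0,0],"fingers": -1},
  ],
)

```text
time_s: 11.8
tcp_pos: [0.5097, -0.3179, 0.1352]
eef_rot: [-180.0, 0.1, -4.8]
contact_force: [-0.4, -0.1, 0.2]
gripper_width: 0.001
gripper_force: 0.2
```

Request:
play_rows(
  rows=[
    {"slide": [-0.015,0,0.06],"delta_rot": [0,0,0],"fingers": -1},
    {"slide": [-0.015,0,0.06],"delta_rot": [0,0,0],"fingers": -1},
    {"slide": [-0.015,0,0.06],"delta_rot": [0,0,0],"fingers": -1},
    {"slide": [0,0,0],"delta_rot": [0,0,0],"fingers": -1},
  ],
)

```text
time_s: 12.3
tcp_pos: [0.5032, -0.3174, 0.1083]
eef_rot: [-180.0, 0.1, -4.8]
contact_force: [-0.6, 0.2, 0.9]
gripper_width: 0.0003
gripper_force: 0.4
```

Run:
```python
from plant import r
from h import *
s=r.get_state();print(s["contact_force"],s["tcp_pos"])
d2={n:r.capture(n) for n in("scene","side")};pickle.dump(d2,open("d3.pkl","wb"))
a=d2["scene"]["image"][170:330,270:430];b=d2["side"]["image"][140:260,280:400]
cv2.imwrite("pics/h2.png",np.hstack([cv2.resize(a,(400,400),interpolation=2),cv2.resize(b,(400,400),interpolation=2)]))
```

```text
[-0.59378514  0.1880931   0.88230337] [ 0.50318103 -0.31739674  0.10828626]
```

View pics/h2.png

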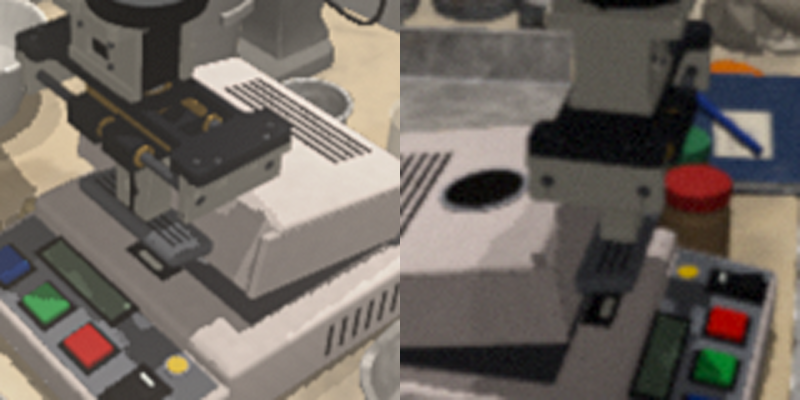

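The hood has followed down to about 0.15 rad, with the fingers on the lip (scene (165,235), side (615,240) in the crop).

Request:
play_rows(
  rows=[
    {"slide": [-0.015,0,0.06],"delta_rot": [0,0,0],"fingers": -1},
    {"slide": [-0.01,0,0.06],"delta_rot": [0,0,0],"fingers": -1},
    {"slide": [0,0,0.02],"delta_rot": [0,0,0],"fingers": -1},
    {"slide": [0,0,0],"delta_rot": [0,0,0],"fingers": -1},
  ],
)

```text
time_s: 12.9
tcp_pos: [0.4997, -0.3172, 0.0878]
eef_rot: [-180.0, 0.1, -4.8]
contact_force: [-0.6, -0.0, 0.3]
gripper_width: 0.0008
gripper_force: 0.5
```

Request:
play_rows(
  rows=[
    {"slide": [0,0,0.02],"delta_rot": [0,0,0],"fingers": -1},
    {"slide": [0,0,0.02],"delta_rot": [0,0,0],"fingers": -1},
    {"slide": [0,0,0],"delta_rot": [0,0,0],"fingers": -1},
  ],
)

```text
time_s: 13.28
tcp_pos: [0.4994, -0.3172, 0.0824]
eef_rot: [-180.0, 0.1, -4.8]
contact_force: [-3.0, -0.1, 3.2]
gripper_width: 0.0004
gripper_force: 1.5
```

Request:
play_rows(
  rows=[
    {"slide": [0,0,0.01],"delta_rot": [0,0,0],"fingers": -1},
    {"slide": [0,0,0],"delta_rot": [0,0,0],"fingers": -1},
  ],
)

```text
time_s: 13.52
tcp_pos: [0.5001, -0.3172, 0.0807]
eef_rot: [-180.0, -0.0, -4.8]
contact_force: [-0.9, 1.1, 1.2]
gripper_width: 0.0003
gripper_force: 0.5
```

Request:
play_rows(
  rows=[
    {"slide": [0,0,0.01],"delta_rot": [0,0,0],"fingers": -1},
    {"slide": [0,0,0.007],"delta_rot": [0,0,0],"fingers": -1},
    {"slide": [0,0,0],"delta_rot": [0,0,0],"fingers": -1},
  ],
)

```text
time_s: 13.9
tcp_pos: [0.5001, -0.3172, 0.0781]
eef_rot: [-180.0, -0.0, -4.8]
contact_force: [-0.8, 0.7, 0.9]
gripper_width: 0.0007
gripper_force: 0.4
```

Request:
play_rows(
  rows=[
    {"slide": [0,0,0.007],"delta_rot": [0,0,0],"fingers": -1},
    {"slide": [0,0,0],"delta_rot": [0,0,0],"fingers": -1},
  ],
)

```text
time_s: 14.15
tcp_pos: [0.5001, -0.3172, 0.0771]
eef_rot: [-180.0, -0.0, -4.8]
contact_force: [-1.6, 0.8, 1.2]
gripper_width: 0.0004
gripper_force: 0.6
```

Request:
play_rows(
  rows=[
    {"slide": [0,0,0.01],"delta_rot": [0,0,0],"fingers": -1},
    {"slide": [0,0,0],"delta_rot": [0,0,0],"fingers": -1},
  ],
)

```text
time_s: 14.4
tcp_pos: [0.5001, -0.3173, 0.0755]
eef_rot: [-180.0, -0.0, -4.8]
contact_force: [0.3, 0.0, 1.2]
gripper_width: 0.0003
gripper_force: 0.0
```

Request:
play_rows(
  rows=[
    {"slide": [0,0,0.01],"delta_rot": [0,0,0],"fingers": -1},
    {"slide": [0,0,0],"delta_rot": [0,0,0],"fingers": -1},
  ],
)

```text
time_s: 14.65
tcp_pos: [0.5002, -0.3173, 0.0748]
eef_rot: [180.0, -0.0, -4.8]
contact_force: [-1.4, 1.5, 6.3]
gripper_width: 0.0005
gripper_force: 3.0
```

Request:
play_rows(
  rows=[
    {"slide": [0,0,0.01],"delta_rot": [0,0,0],"fingers": -1},
    {"slide": [0,0,0],"delta_rot": [0,0,0],"fingers": -1},
  ],
)

```text
time_s: 14.9
tcp_pos: [0.5003, -0.3174, 0.0746]
eef_rot: [180.0, -0.1, -4.8]
contact_force: [-5.2, 4.2, 16.2]
gripper_width: -0.0
gripper_force: 8.0
```

Firm stop at 16 N. I'll save pictures while still pressing, lift off, then compare the hood's position numerically.

Run:
```python
from plant import r
from h import *
pickle.dump({n:r.capture(n) for n in("scene","side")},open("press.pkl","wb"))
```

Request:
play_rows(
  rows=[
    {"slide": [0,0,-0.1],"delta_rot": [0,0,0],"fingers": -1},
    {"slide": [0,0,-0.2],"delta_rot": [0,0,0],"fingers": -1},
    {"slide": [0,0,-0.1],"delta_rot": [0,0,0],"fingers": -1},
    {"slide": [0,0,0],"delta_rot": [0,0,0],"fingers": -1},
  ],
)

```text
time_s: 15.5
tcp_pos: [0.5009, -0.3175, 0.1339]
eef_rot: [180.0, -0.2, -4.8]
contact_force: [-0.2, -0.9, -0.7]
gripper_width: 0.0004
gripper_force: 0.0
```

Run:
```python
from plant import r
from h import *
a=pickle.load(open("press.pkl","rb"));p3=pickle.load(open("d3.pkl","rb"));print(r.get_state()["tcp_pos"])
for n,bx in(("scene",(365,190,425,290)),("side",(255,180,330,270))):
    c=r.capture(n)["image"];x0,y0,x1,y1=bx
    g=lambda i:cv2.cvtColor(i,cv2.COLOR_BGR2GRAY)[y0:y1,x0:x1]
    print(n,"press-now",cv2.absdiff(g(a[n]["image"]),g(c)).mean(),"d3-now",cv2.absdiff(g(p3[n]["image"]),g(c)).mean(),
      cv2.phaseCorrelate(np.float32(g(a[n]["image"])),np.float32(g(c))),cv2.phaseCorrelate(np.float32(g(p3[n]["image"])),np.float32(g(c))))
```

```text
[ 0.50087859 -0.31746835  0.13386506]
scene press-now 19.0045 d3-now 29.845833333333335 ((-0.06642652470716115, -0.21761292709242497), 0.3763278918266296) ((-0.48639912656104656, 0.18571985004370362), 0.3354332286516825)
side press-now 9.007555555555555 d3-now 33.52385185185185 ((0.717044648677053, 0.01778584246442705), 0.5215272643477828) ((1.951755164814962, 0.8543330349440126), 0.16537512320059317)
```

Run:
```python
from plant import r
from h import *
a=pickle.load(open("press.pkl","rb"));p2=pickle.load(open("d3.pkl","rb"))
for n,bxs in(("scene",((372,195,418,245),(385,215,425,260))),("side",((260,190,300,235),(255,210,310,262)))):
    c=r.capture(n)["image"]
    g=lambda i:cv2.convertScaleAbs(cv2.Laplacian(cv2.GaussianBlur(cv2.cvtColor(i,cv2.COLOR_BGR2GRAY),(0,0),1),cv2.CV_32F),alpha=4)
    for x0,y0,x1,y1 in bxs:
        o=[]
        for im in(c,p2[n]["image"]):
            m=cv2.matchTemplate(g(im)[y0-25:y1+25,x0-25:x1+25],g(a[n]["image"])[y0:y1,x0:x1],cv2.TM_CCOEFF_NORMED);_,v,_,l=cv2.minMaxLoc(m);o.append((round(v,2),l[0]-25,l[1]-25))
        print(n,"now",o[0],"at .15rad",o[1])
```

```text
scene now (0.72, 0, 0) at .15rad (0.41, 8, -3)
scene now (0.96, 0, 0) at .15rad (0.57, 3, -6)
side now (0.96, 0, 0) at .15rad (0.57, -4, -2)
side now (0.94, 0, 0) at .15rad (0.42, -5, -5)
```

The hood stays exactly where it was pressed, so the catch holds. On to the tare key.

Request:
play_rows(
  rows=[
    {"slide": [-0.24,-0.26,0],"delta_rot": [0,0,0],"fingers": -1},
    {"slide": [-0.24,-0.264,0],"delta_rot": [0,0,0],"fingers": -1},
    {"slide": [0,0,0.25],"delta_rot": [0,0,0],"fingers": -1},
    {"slide": [0,0,0.25],"delta_rot": [0,0,0],"fingers": -1},
    {"slide": [0,0,0],"delta_rot": [0,0,0],"fingers": -1},
  ],
)

```text
time_s: 16.32
tcp_pos: [0.4322, -0.2324, 0.0552]
eef_rot: [-180.0, 0.4, -4.8]
contact_force: [0.4, -1.4, 1.2]
gripper_width: 0.0006
gripper_force: 0.0
```

Request:
play_rows(
  rows=[
    {"slide": [0.025,0,0.04],"delta_rot": [0,0,0],"fingers": -1},
    {"slide": [0,0,0.04],"delta_rot": [0,0,0],"fingers": -1},
    {"slide": [0,0,0.01],"delta_rot": [0,0,0],"fingers": -1},
    {"slide": [0,0,0],"delta_rot": [0,0,0],"fingers": -1},
  ],
)

```text
time_s: 16.82
tcp_pos: [0.4387, -0.2333, 0.0445]
eef_rot: [180.0, -0.0, -4.8]
contact_force: [-0.4, 0.2, 0.1]
gripper_width: 0.0005
gripper_force: 0.0
```

Request:
play_rows(
  rows=[
    {"slide": [0,0,0.01],"delta_rot": [0,0,0],"fingers": -1},
    {"slide": [0,0,0.01],"delta_rot": [0,0,0],"fingers": -1},
    {"slide": [0,0,0],"delta_rot": [0,0,0],"fingers": -1},
  ],
)

```text
time_s: 17.2
tcp_pos: [0.4385, -0.2332, 0.0412]
eef_rot: [-180.0, 0.0, -4.8]
contact_force: [0.4, 0.6, 1.1]
gripper_width: 0.0001
gripper_force: 0.0
```

Request:
play_rows(
  rows=[
    {"slide": [0,0,0.01],"delta_rot": [0,0,0],"fingers": -1},
    {"slide": [0,0,0.01],"delta_rot": [0,0,0],"fingers": -1},
    {"slide": [0,0,0],"delta_rot": [0,0,0],"fingers": -1},
  ],
)

```text
time_s: 17.58
tcp_pos: [0.4385, -0.2332, 0.0381]
eef_rot: [180.0, 0.0, -4.8]
contact_force: [-0.4, -0.1, -0.3]
gripper_width: 0.0002
gripper_force: 0.0
```

Request:
play_rows(
  rows=[
    {"slide": [0,0,0.01],"delta_rot": [0,0,0],"fingers": -1},
    {"slide": [0,0,0],"delta_rot": [0,0,0],"fingers": -1},
  ],
)

```text
time_s: 17.82
tcp_pos: [0.4388, -0.2333, 0.0368]
eef_rot: [180.0, -0.0, -4.8]
contact_force: [0.0, 0.3, 2.1]
gripper_width: 0.0001
gripper_force: 0.9
```

Request:
play_rows(
  rows=[
    {"slide": [0,0,0.01],"delta_rot": [0,0,0],"fingers": -1},
    {"slide": [0,0,0],"delta_rot": [0,0,0],"fingers": -1},
  ],
)

```text
time_s: 18.08
tcp_pos: [0.4389, -0.2333, 0.0354]
eef_rot: [180.0, -0.0, -4.8]
contact_force: [0.5, -0.1, 2.2]
gripper_width: 0.0003
gripper_force: 1.2
```

Contact at about 0.0375. Continue to the end of the travel.

Request:
play_rows(
  rows=[
    {"slide": [0,0,0.01],"delta_rot": [0,0,0],"fingers": -1},
    {"slide": [0,0,0.01],"delta_rot": [0,0,0],"fingers": -1},
    {"slide": [0,0,0],"delta_rot": [0,0,0],"fingers": -1},
  ],
)

```text
time_s: 18.45
tcp_pos: [0.4393, -0.2334, 0.0325]
eef_rot: [180.0, -0.1, -4.8]
contact_force: [1.2, -0.0, 4.6]
gripper_width: 0.0004
gripper_force: 2.1
```

Request:
play_rows(
  rows=[
    {"slide": [0,0,0.008],"delta_rot": [0,0,0],"fingers": -1},
    {"slide": [0,0,0],"delta_rot": [0,0,0],"fingers": -1},
  ],
)

```text
time_s: 18.7
tcp_pos: [0.4395, -0.2334, 0.0321]
eef_rot: [180.0, -0.1, -4.8]
contact_force: [-1.3, 2.1, 12.5]
gripper_width: 0.0003
gripper_force: 6.7
```

Tare key fully down. Lift, then across to the green key.

Request:
play_rows(
  rows=[
    {"slide": [0,0,-0.1],"delta_rot": [0,0,0],"fingers": -1},
    {"slide": [0,0,-0.08],"delta_rot": [0,0,0],"fingers": -1},
    {"slide": [0,0.175,0],"delta_rot": [0,0,0],"fingers": -1},
    {"slide": [0,0.172,0],"delta_rot": [0,0,0],"fingers": -1},
    {"slide": [0,0,0],"delta_rot": [0,0,0],"fingers": -1},
  ],
)

```text
time_s: 19.32
tcp_pos: [0.4336, -0.2861, 0.0577]
eef_rot: [-180.0, 0.1, -4.9]
contact_force: [0.3, 0.4, 0.3]
gripper_width: 0.0007
gripper_force: 0.0
```

Request:
play_rows(
  rows=[
    {"slide": [0,0,0.06],"delta_rot": [0,0,0],"fingers": -1},
    {"slide": [0,0,0.06],"delta_rot": [0,0,0],"fingers": -1},
    {"slide": [0,0,0.015],"delta_rot": [0,0,0],"fingers": -1},
    {"slide": [0,0,0],"delta_rot": [0,0,0],"fingers": -1},
  ],
)

```text
time_s: 19.82
tcp_pos: [0.4338, -0.2846, 0.0374]
eef_rot: [-180.0, 0.1, -4.8]
contact_force: [-0.6, 1.0, 1.2]
gripper_width: 0.0009
gripper_force: 0.7
```

Request:
play_rows(
  rows=[
    {"slide": [0,0,0.01],"delta_rot": [0,0,0],"fingers": -1},
    {"slide": [0,0,0.01],"delta_rot": [0,0,0],"fingers": -1},
    {"slide": [0,0,0],"delta_rot": [0,0,0],"fingers": -1},
  ],
)

```text
time_s: 20.2
tcp_pos: [0.4344, -0.285, 0.0349]
eef_rot: [-180.0, -0.0, -4.8]
contact_force: [-0.8, 1.8, 2.6]
gripper_width: 0.0004
gripper_force: 1.2
```

Request:
play_rows(
  rows=[
    {"slide": [0,0,0.01],"delta_rot": [0,0,0],"fingers": -1},
    {"slide": [0,0,0.01],"delta_rot": [0,0,0],"fingers": -1},
    {"slide": [0,0,0],"delta_rot": [0,0,0],"fingers": -1},
  ],
)

```text
time_s: 20.58
tcp_pos: [0.4348, -0.2851, 0.0323]
eef_rot: [180.0, -0.1, -4.8]
contact_force: [-1.4, 4.6, 6.7]
gripper_width: 0.0005
gripper_force: 3.7
```

Request:
play_rows(
  rows=[
    {"slide": [0,0,0.008],"delta_rot": [0,0,0],"fingers": -1},
    {"slide": [0,0,0],"delta_rot": [0,0,0],"fingers": -1},
  ],
)

```text
time_s: 20.82
tcp_pos: [0.4349, -0.2852, 0.0319]
eef_rot: [180.0, -0.1, -4.8]
contact_force: [-3.1, 6.3, 16.8]
gripper_width: 0.0006
gripper_force: 8.4
```

Green key fully down. Lift clear, then check the hood and the rocker.

Request:
play_rows(
  rows=[
    {"slide": [0,0,-0.1],"delta_rot": [0,0,0],"fingers": -1},
    {"slide": [0,0,-0.35],"delta_rot": [0,0,0],"fingers": -1},
    {"slide": [-0.1,0,-0.35],"delta_rot": [0,0,0],"fingers": -1},
    {"slide": [0,0,-0.3],"delta_rot": [0,0,0],"fingers": -1},
    {"slide": [0,0,0],"delta_rot": [0,0,0],"fingers": -1},
  ],
)

```text
time_s: 21.45
tcp_pos: [0.4213, -0.2849, 0.2]
eef_rot: [179.9, -0.4, -4.8]
contact_force: [0.3, -0.6, -0.3]
gripper_width: 0.0004
gripper_force: 0.0
```

Run:
```python
from plant import r
from h import *
a=pickle.load(open("press.pkl","rb"));print(r.get_state()["tcp_pos"])
d2={n:r.capture(n) for n in("scene","side")}
g=lambda i:cv2.convertScaleAbs(cv2.Laplacian(cv2.GaussianBlur(cv2.cvtColor(i,cv2.COLOR_BGR2GRAY),(0,0),1),cv2.CV_32F),alpha=4)
for n,(x0,y0,x1,y1) in(("scene",(385,215,425,260)),("side",(260,190,300,235))):
    m=cv2.matchTemplate(g(d2[n]["image"])[y0-25:y1+25,x0-25:x1+25],g(a[n]["image"])[y0:y1,x0:x1],cv2.TM_CCOEFF_NORMED);_,v,_,l=cv2.minMaxLoc(m);print(n,round(v,2),l[0]-25,l[1]-25)
p=[bar(d2["scene"]["image"],(324,318,334,326)),bar(d2["side"]["image"],(375,219,381,226))]
print("bar",tri([ray(d2["scene"],p[0]),ray(d2["side"],p[1])])[0].round(4))
```

```text
[ 0.42133497 -0.28491609  0.19997293]
scene 0.97 0 0
side 0.96 0 0
bar [ 0.4394 -0.3906  0.0617]
```

The hood is shut, the rocker is still on and the arm is clear.

```bash
python3 -c "
from plant import r
print(r.close_job())"
```

```text
the job is handed in; nothing more can be done
None
```

I did all four steps in order and handed the job in at about 21.5 s: rocker on, hood latched shut, then the blue tare and green start keys each pressed to the end of their travel and released. Camera checks before hand-in showed the hood still shut and the rocker still on; I didn't re-measure the loose things, and no verdict came back.

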